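# Bring the scissors round on the revolving tool caddy and steady it

## Task

I need the scissors: gently turn the revolving tool caddy until the jar with the scissors in it stands squarely at the caddy's front, the side with the pencil trough, and then keep hold of the caddy there so that it cannot swing away while I draw them out. Finish while still holding the caddy firmly: do not let go. Keep your fingers off the scissors themselves, and do not disturb the things lying around the caddy.

Things in the scene. Friction and masses are not known exactly. Their poses are not given: they have to be found in the camera images.
- caddy_base: Fixed base of the tool caddy, screwed down: dark wooden board 300 x 300 mm, 18 mm thick, with an open pencil trough (75 mm deep, 300 mm wide, 28 mm high) along its front edge. Origin on the turning axis, at bench height; z up; -x points to the front, to the trough, whose outer wall is 225 mm from the axis. The front looks roughly towards the robot.
- turntable: Turning part of the caddy: round wooden tray, 280 mm diameter, 12 mm thick with a 12 mm rim, with six equal metal jars and a central post. Turns either way about the vertical axis, no stops, very easily (about 0.02 N m); it follows any touch. Origin on the axis, 28 mm above the bench; z up; -x points from the axis to the scissors jar, so it is at the front when these axes match caddy_base's.
- knob (a point): Centre of the wooden turning knob on top of the central post: an upright cylinder 44 mm in diameter and 40 mm high, from 210 to 250 mm above the bench, on the turning axis. This point is half-way up it (230 mm). The post below it is 26 mm in diameter. There is free room round the knob and nothing above it.
- scissors_jar (a point): Centre of the mouth of the jar with the scissors, 98 mm from the axis, 140 mm above the bench; turns with the tray. All six jars are fixed to the tray: 62 mm diameter (65 at the lip), 100 mm high, 60 degrees apart. The other five hold pencils, craft knives, brushes, files with a rule, and marking tools, standing up to at most 215 mm above the bench.
- scissors: Steel scissors with two black finger loops, about 170 mm long, standing points down in their jar; the loops stick out of the jar, side by side across the radius, to 220 mm above the bench, leaning 7 degrees outwards. They are the only tool with closed loops. Origin at the points, inside the jar.
- tape_roll: Bystander: roll of masking tape lying flat, 104 mm in diameter, 24 mm high. Origin at the centre of its underside.
- glue_bottle: Bystander: standing glue bottle, 52 mm in diameter, 150 mm high. Origin at the centre of its underside.
- sanding_block: Bystander: cork sanding block 100 x 60 x 38 mm. Origin at the centre of its underside.
- craft_knife: Bystander: closed craft knife about 140 mm long, 24 mm wide, 20 mm high. Origin near its middle, at the underside.

How it is judged:
By the outcome, as a careful person would: the job done as asked, in the order asked, and still so for the second after the job is handed in, while the arm keeps its last pose, push and grip.
It also fails if it takes over 45 s, if anything falls off the work surface, if the arm or the gripper's body presses on something with over 40 N, if the wrist force passes 120 N, or if a joint passes its speed limit or range.

## Robot

A 6-joint arm with a two-finger parallel gripper is mounted at the origin on the work surface. World frame = base frame: x ahead of the robot, y to its left, z up, the work surface at z = 0. Lengths are in m, angles in rad, forces in N, time in s.
With the tool pointing down it reaches from about 0.35 to 0.775 m from the base axis. Payload 7.3 kg.
Tool frame: the origin (TCP) lies between the finger pads; the fingertips stand 25 mm ahead of it and the grasp point (between the pads) lies 6 mm ahead of it; y points along the fingers, z is the direction in which the jaws open and shut, and the axes are right-handed (so a half turn about y gives the same grasp; the last joint's range is limited). The gripper opens to 92 mm and grips with 3 to 60 N. Pads are 19 mm wide; open, the fingers measure 130 mm over their backs; the gripper's body (75 mm by 190 mm) begins 47 mm behind the grasp point.
Start: joints at [-1.448, 0.342, 1.524, -0, 1.275, -0.146], TCP at [0.139, -0.506, 0.252] pointing down, gripper open.
Joint ranges: [-2.53, 2.53], [-0.77, 2.02], [0.04, 2.7], [-1, 4.14], [0.28, 2.66], [-3.11, 3.11]. Speed limits (rad/s): [2.57, 2.57, 3.14, 3.14, 3.14, 3.14].

## Interface

Orientations are given as [roll, pitch, yaw] about the fixed x, y, z axes, in that order (R = Rz(yaw) Ry(pitch) Rx(roll)).
In Python, from cell import sensors, read_camera, hand_in gives the robot as it stands. The module is installed in compiled form; this text tells all that it offers.
- The arm moves only by the tool send_rows, never from a script. Its argument "motion" is a list that holds one entry, the list of rows, each a list of 4 numbers: the shift along the tool's x, y, z in m, then the turn about the tool's y in degrees. In form: [[[tx, ty, tz, twist], ...]]. A call has 1 to 8 rows; each row is the pose to reach, as a shift and turn from the pose measured when the call began, along the tool's axes at that moment; what a row does not reach only later rows make up. A row lasts 1/10 s, in which the tool goes at most 50 mm and 8.59 degrees, less where a joint would pass 70% of its speed; a pose out of reach is approached as far as the arm can. A call with a gripper value outside its range is refused whole. "gripper" is the opening, from 0 (shut) to 1 (fully open), set as the call begins (left out, the last holds). The fingers move at their own pace and stop on an object; "grip_force" is the grip in N (left out, the last holds). Time passes only in rows, so rows that repeat a pose let the fingers close. It gives the time, the measured TCP pose, the force and the opening at its end, in the units of the state.
- sensors.observe(): the state, without advancing time (a new reading comes with each control period).
- read_camera(name): name is "side" or "top" or "wrist"; returns a dict with "frame" (384x512x3 uint8, red, green, blue), "fx", "fy", "cx", "cy" (pixels), "extrinsics" (4x4, takes a point from world to camera coordinates). Camera axes: x right, y up, looking along -z (the intrinsics and any distortion apply to the point x, -y, -z); pixel columns grow to the right and rows downward; lengths in m; the calibration is good to about 2 mm. A picture is of the moment at which its call begins. There is no depth.
- hand_in(): hands the job in, once; it reports no verdict.
The state is a dict: "time": time; "qpos": joint angles; "qvel": joint speeds; "joint_efforts": joint torques, N m; "tool_pos": TCP position; "tool_rot": TCP orientation; "contact_force": force on the tool from outside, world axes, zero at the start; "torque": the same for the moment, N m; "opening": finger opening in m.
Only numpy, scipy, OpenCV 4.12 (cv2) and the standard library are available. Lean on these libraries where they do the work, as an engineer would, in place of code of your own. Each camera call takes 0.05 s, during which the arm holds its last target.

## Working session

There is one attempt and no reset: what is moved stays moved. The work goes in short steps, Python scripts to look and compute and a tool call to move; the robot and the scene stay as the last step left them, time stands still between calls to the robot, and variables do not carry over. Pictures are saved under pics/ and viewed, and the job is handed in when it is done.

Besides the shell and the picture viewer there is one more tool, called after "Call:" as a command line: name --argument value ..., lists and objects as JSON in quotes. send_rows: Moves the arm, as the interface text tells. Its arguments: {"type":"object","properties":{"motion":{"type":"array"},"gripper":{"type":"number"},"grip_force":{"type":"number"}},"required":["motion"]}

```bash
mkdir -p pics
python3 - <<'E'
from cell import sensors, read_camera
import cv2, pickle
d={}
for n in ["side","top","wrist"]:
    c=read_camera(n); d[n]=c
    cv2.imwrite(f"pics/{n}0.png",c["frame"][:,:,::-1])
    print(n,c["fx"],c["fy"],c["cx"],c["cy"],c["extrinsics"],[k for k in c])
pickle.dump(d,open("c0.pkl","wb"))
print(sensors.observe())
E
```

```text
side 498.48323982948335 498.48323982948335 249.0915348760261 191.9385476116726 [[-0.99858785  0.0529418  -0.00441236  0.56063046]
 [-0.04397722 -0.7771799   0.62773992 -0.04047305]
 [ 0.02980449  0.6270475   0.77841064 -1.66822323]
 [ 0.          0.          0.          1.        ]] ['frame', 'fx', 'fy', 'cx', 'cy', 'extrinsics']
top 406.55044443450186 406.55044443450186 250.7502194993886 194.33051830571478 [[ 0.0158866  -0.99968353 -0.0195052   0.03897364]
 [ 0.99550429  0.01399241  0.09367719 -0.59685107]
 [-0.09337462 -0.02090572  0.99541154 -1.10726561]
 [ 0.          0.          0.          1.        ]] ['frame', 'fx', 'fy', 'cx', 'cy', 'extrinsics']
wrist 285.6048777946188 285.6048777946188 252.52890213169005 193.51721474033096 [[ 0.26601856 -0.96396698 -0.00133553 -0.52382035]
 [ 0.91653702  0.25335843 -0.30946632  0.04047758]
 [ 0.29865368  0.08109972  0.95090947 -0.39234174]
 [ 0.          0.          0.          1.        ]] ['frame', 'fx', 'fy', 'cx', 'cy', 'extrinsics']
{'time': 0.15, 'qpos': array([-1.44799044e+00,  3.42545719e-01,  1.52480127e+00, -1.92095941e-06,
        1.27542237e+00, -1.46028591e-01]), 'qvel': array([ 0.0017721 , -0.00248247, -0.00367012, -0.00043113, -0.00074419,
        0.00022076]), 'joint_efforts': array([ 8.60980363e-04, -4.31472051e+01, -2.44351637e+01,  7.17647723e-02,
        5.37459191e-02, -7.80465007e-05]), 'tool_pos': array([ 0.13941529, -0.50585442,  0.25121212]), 'tool_rot': array([-1.57196078e+00,  1.69404991e-04, -2.87275772e+00]), 'contact_force': array([-0.16421275, -0.80819804, -0.04983938]), 'torque': array([ 0.03405364, -0.02375465,  0.10129318]), 'opening': 0.09214076423853154}
```

View pics/top0.png

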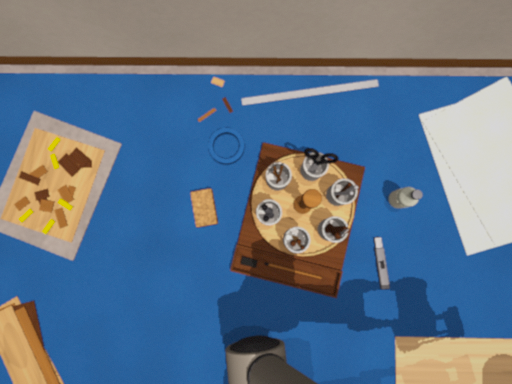

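View pics/side0.png

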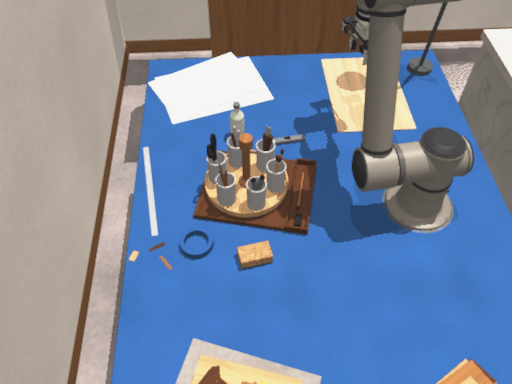

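View pics/wrist0.png

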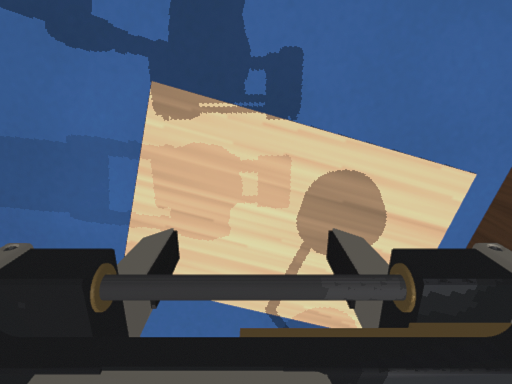

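Top view: the scissors loops are at about (320,157), at the back. The knob is at (311,200) and the trough runs along the lower edge of the board. Next I zoom in and measure.

```bash
cat > h.py <<'E'
import numpy as np, cv2
def proj(c,P):
    P=np.atleast_2d(P); q=(c["extrinsics"]@np.c_[P,np.ones(len(P))].T).T
    return np.c_[c["cx"]+c["fx"]*q[:,0]/-q[:,2], c["cy"]+c["fy"]*(-q[:,1])/-q[:,2]]
def ray(c,uv):
    E=c["extrinsics"]; R=E[:3,:3]; o=-R.T@E[:3,3]
    d=R.T@np.array([(uv[0]-c["cx"])/c["fx"],-(uv[1]-c["cy"])/c["fy"],-1.]); return o,d
def onz(c,uv,z):
    o,d=ray(c,uv); return (o+d*(z-o[2])/d[2])
E
python3 - <<'E'
import pickle,cv2
d=pickle.load(open("c0.pkl","rb"))
f=d["top"]["frame"][130:310,220:380,::-1]
cv2.imwrite("pics/topz.png",cv2.resize(f,None,fx=3.3,fy=3.3,interpolation=cv2.INTER_CUBIC))
f=d["side"]["frame"][90:250,180:340,::-1]
cv2.imwrite("pics/sidez.png",cv2.resize(f,None,fx=3.5,fy=3.5,interpolation=cv2.INTER_CUBIC))
E
```

```text
(no output)
```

View pics/topz.png

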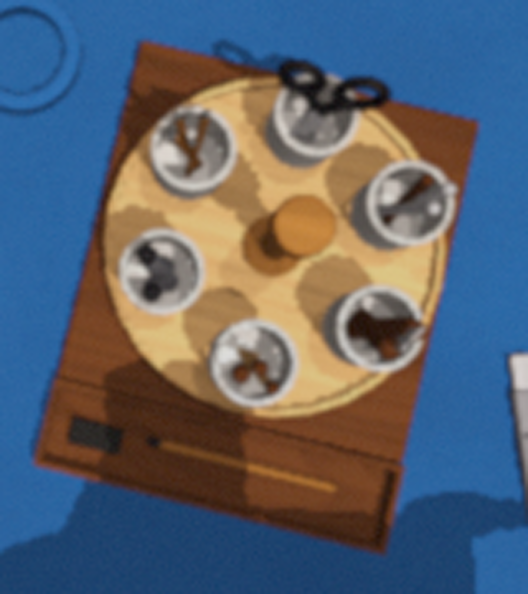

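View pics/sidez.png

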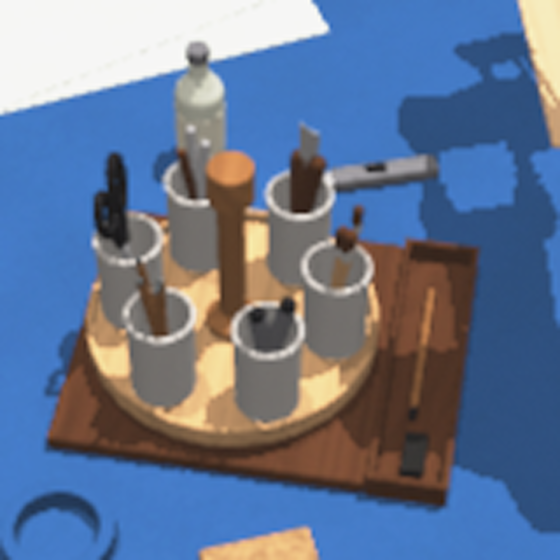

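Run:
```python
import pickle,cv2,numpy as np
from h import *
from scipy.optimize import least_squares
c=pickle.load(open("c0.pkl","rb"))["top"]
off=np.array([220,130]);s=3.3
Z=lambda p:((np.array(p)+.5)/s-.5+off)
f=c["frame"]; 
hsv=cv2.cvtColor(f,cv2.COLOR_RGB2HSV)
g=f.astype(int)
m=((hsv[...,1]<60)&(hsv[...,2]>70)).astype(np.uint8)
pts=[(315,112),(192,151),(160,271),(252,363),(377,328),(410,204)]
C=[]
for p in pts:
    u=Z(p)
    yy,xx=np.nonzero(m); k=np.hypot(xx-u[0],yy-u[1])<16
    P=np.c_[xx,yy][k]; 
    # light: ring threshold bright
    W=np.array([onz(c,q,.14)[:2] for q in P])
    w0=onz(c,u,.14)[:2]
    br=hsv[P[:,1],P[:,0],2]
    hull=cv2.convexHull(W.astype(np.float32)*1000)
    (cx,cy),r=cv2.minEnclosingCircle(hull)
    C.append(w0); print(p,w0.round(4),(cx,cy),r)
C=np.array(C)
# fit: centre, phase (scissors first); going CCW in img
def res(q):
    a=q[2]+np.arange(6)*np.pi/3
    return np.r_[(C-q[:2]-.098*np.c_[np.cos(a),np.sin(a)]).ravel()]
sol=least_squares(res,[C[:,0].mean(),C[:,1].mean(),0])
print(sol.x,np.degrees(sol.x[2]),sol.fun.reshape(6,2).round(4))
print("knob top",onz(c,Z((304,224)),.25))
k=[onz(c,Z(p),z) for p,z in [((141,42),.018),((478,122),.018),((35,462),.028),((385,552),.028)]]
print(np.round(k,4))
k=np.array(k)
for a,b in [(2,0),(3,1),(3,2),(1,0)]:
    v=k[a]-k[b] ; print(a,b,np.degrees(np.arctan2(v[1],v[0])),np.linalg.norm(v[:2]))
```

```text
(315, 112) [ 0.6661 -0.1159] (663.2455444335938, -114.11473846435547) 37.56524658203125
(192, 151) [ 0.6347 -0.0221] (634.8336181640625, -21.815107345581055) 35.372432708740234
(160, 271) [0.5425 0.0013] (542.55517578125, -0.3357993960380554) 32.77305603027344
(252, 363) [ 0.4742 -0.0688] (474.0526428222656, -69.92835998535156) 33.63880157470703
(377, 328) [ 0.5019 -0.1627] (502.7623596191406, -160.15823364257812) 37.100765228271484
(410, 204) [ 0.5962 -0.188 ] (594.574462890625, -186.79232788085938) 38.848243713378906
[ 0.5692469  -0.09267896 -0.24028624] -13.767387657414412 [[ 0.0016  0.0001]
 [-0.0024 -0.0002]
 [ 0.0006 -0.0001]
 [ 0.0001  0.0006]
 [ 0.0005  0.0008]
 [-0.0004 -0.0012]]
knob top [ 0.57014228 -0.09341846  0.25      ]
[[ 0.7464  0.0173  0.018 ]
 [ 0.6802 -0.2716  0.018 ]
 [ 0.3875  0.101   0.028 ]
 [ 0.3194 -0.1892  0.028 ]]
2 0 166.88492696255076 0.3685631377942298
3 1 167.12921242916707 0.3701153952538891
3 2 -103.20703801552398 0.298022320631591
1 0 -102.90816312242211 0.29644585580482125
```

```bash
cat > go.py <<'E'
import sys,numpy as np
from cell import sensors
from scipy.spatial.transform import Rotation as Ro
s=sensors.observe(); R=Ro.from_euler('xyz',s["tool_rot"]).as_matrix()
T=np.array([float(v) for v in sys.argv[1:4]])
print("d tool",(R.T@(T-s["tool_pos"])).round(4),"y axis",R[:,1].round(4),"yaw",np.degrees(np.arctan2(R[1,0],R[0,0])).round(2))
print("t",s["time"],"q",s["qpos"].round(3),"p",s["tool_pos"].round(4),"F",s["contact_force"].round(2),"T",s["torque"].round(3),"open",s["opening"])
E
python3 go.py 0.5695 -0.093 0.30
```

```text
d tool [-0.5243 -0.0484 -0.2838] y axis [-1.0e-04  1.2e-03 -1.0e+00] yaw -164.6
t 0.15 q [-1.448  0.343  1.525 -0.     1.275 -0.146] p [ 0.1394 -0.5059  0.2512] F [-0.16 -0.81 -0.05] T [ 0.034 -0.024  0.101] open 0.09214076423853154
```

Call:
send_rows --motion '[[[0, -0.03, 0, -8], [-0.03, -0.049, -0.015, -16], [-0.065, -0.049, -0.035, -24], [-0.1, -0.049, -0.055, -32], [-0.135, -0.049, -0.075, -40], [-0.17, -0.049, -0.093, -48], [-0.205, -0.049, -0.112, -56], [-0.24, -0.049, -0.13, -64]]]' --gripper 1

```text
time: 0.95
tool_pos: [0.3371, -0.3154, 0.3003]
tool_rot: [-1.571, 0.001, -1.75]
contact_force: [0.6, -0.4, 0.0]
opening: 0.0919
```

```bash
python3 go.py 0.5695 -0.093 0.30
```

```text
d tool [-0.2603  0.0005  0.189 ] y axis [-3.0e-04  1.4e-03 -1.0e+00] yaw -100.28
t 0.95 q [-9.190e-01  1.880e-01  1.598e+00  1.000e-03  1.356e+00 -7.400e-01] p [ 0.3371 -0.3154  0.3003] F [ 0.56 -0.39  0.05] T [-0.013 -0.168 -0.014] open 0.09193973595994087
```

Call:
send_rows --motion '[[[-0.033, 0, 0.024, -8], [-0.066, 0, 0.048, -16], [-0.1, 0, 0.072, -24], [-0.133, 0, 0.096, -32], [-0.166, 0, 0.12, -40], [-0.2, 0, 0.144, -48], [-0.23, 0, 0.167, -56], [-0.26, 0, 0.189, -64]]]'

```text
time: 1.75
tool_pos: [0.5705, -0.0919, 0.3002]
tool_rot: [-1.57, 0.001, -0.627]
contact_force: [0.4, -0.8, -1.2]
opening: 0.0918
```

Call:
send_rows --motion '[[[0, 0, 0, -8], [0, 0, 0, -16], [0, 0, 0, -24], [0, 0, 0, -32], [0, 0, 0, -40], [0, 0, 0, -48], [0, 0, 0, -56], [0, 0, 0, -64]]]'

```text
time: 2.55
tool_pos: [0.5703, -0.0918, 0.2998]
tool_rot: [-1.568, 0.001, 0.496]
contact_force: [0.2, -0.3, 0.1]
opening: 0.0918
```

```bash
python3 go.py 0.5695 -0.093 0.30
python3 - <<'E'
from cell import read_camera
import cv2, pickle
for n in ["wrist","side"]:
    c=read_camera(n)
    cv2.imwrite(f"pics/{n}1.png",c["frame"][:,:,::-1]); pickle.dump(c,open(f"{n}1.pkl","wb"))
E
```

```text
d tool [-0.0013 -0.0002 -0.0007] y axis [-0.0017  0.0017 -1.    ] yaw 28.41
t 2.55 q [-2.930e-01  4.110e-01  1.286e+00  1.000e-03  1.446e+00 -2.360e+00] p [ 0.5703 -0.0918  0.2998] F [ 0.2  -0.33  0.11] T [ 0.118 -0.168  0.033] open 0.09178961867742447
```

View pics/wrist1.png

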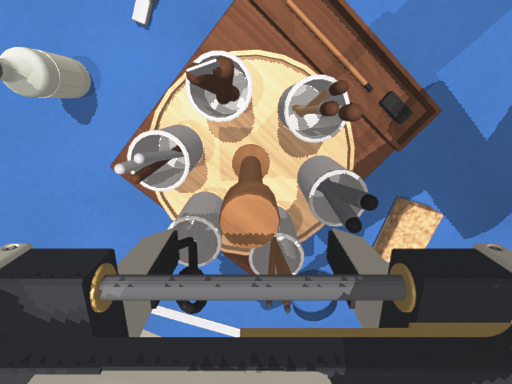

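View pics/side1.png

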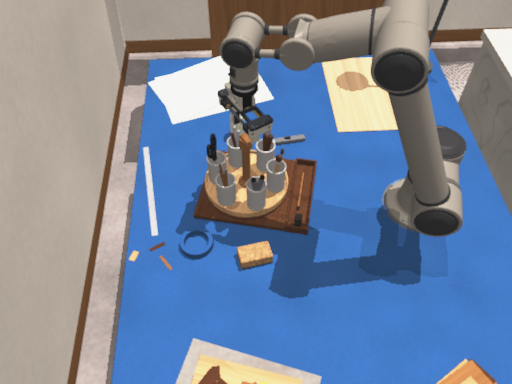

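Wrist view: the knob top is at about (250,222), between the fingers. The scissors are at lower left (190,290), and nothing blocks the approach. I turn back so the jaws end up crosswise to the front, and check the axis position in this view.

Run:
```python
import pickle,cv2,numpy as np
from h import *
c=pickle.load(open("wrist1.pkl","rb"))
f=c["frame"][180:260,200:300,::-1]; cv2.imwrite("pics/wk.png",cv2.resize(f,None,fx=6,fy=6))
w=pickle.load(open("side1.pkl","rb"))
cv2.imwrite("pics/sk.png",cv2.resize(w["frame"][120:170,220:280,::-1],None,fx=8,fy=8))
for ax in [(.5695,-.093)]:
    print(proj(c,[ax[0],ax[1],.25]),proj(w,[ax[0],ax[1],.25]),proj(c,[ax[0],ax[1],.04]))
print(onz(c,(250,221),.25))
```

```text
[[250.21130132 226.57763161]] [[244.45470443 138.07646242]] [[250.99993978 164.00081453]]
[ 0.56583104 -0.09514199  0.25      ]
```

View pics/wk.png

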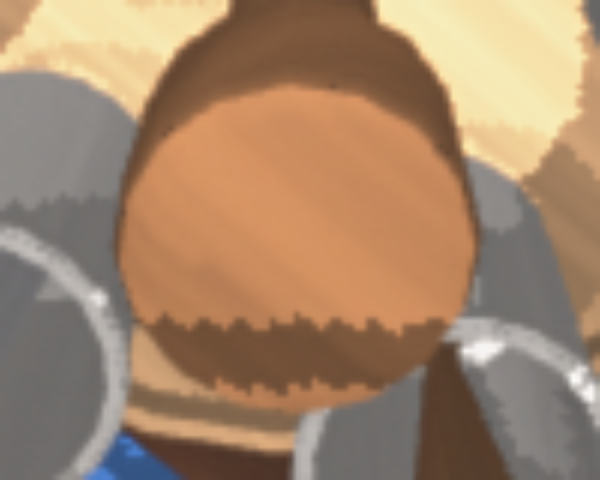

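Call:
send_rows --motion '[[[0, 0, 0, 8], [0, 0, 0, 16], [0, 0, 0, 24], [0, 0, 0, 32], [0, 0, 0, 40], [0, 0, 0, 42], [0, 0, 0, 42]]]'

```text
time: 3.35
tool_pos: [0.5702, -0.0918, 0.2996]
tool_rot: [-1.57, 0.002, -0.245]
contact_force: [0.1, -0.2, -0.0]
opening: 0.0915
```

```bash
python3 - <<'E'
from cell import read_camera
import cv2, pickle,numpy as np
from h import *
c=read_camera("wrist"); pickle.dump(c,open("wrist2.pkl","wb"))
h=cv2.cvtColor(c["frame"],cv2.COLOR_RGB2HSV)
for d in [c,pickle.load(open("wrist1.pkl","rb"))]:
    f=d["frame"]
    cv2.imwrite("pics/wk%d.png"%(d is c),cv2.resize(f[180:260,200:300,::-1],None,fx=6,fy=6))
print(proj(c,[.5695,-.093,.25]),onz(c,(249.7,221.2),.25))
E
python3 go.py 0.5695 -.093 .30
```

```text
[[250.62246836 228.22931526]] [ 0.56415195 -0.09231456  0.25      ]
d tool [-0.0004 -0.0004 -0.0013] y axis [-0.002   0.0018 -1.    ] yaw -13.95
t 3.4 q [-2.930e-01  4.120e-01  1.286e+00  1.000e-03  1.446e+00 -1.620e+00] p [ 0.5703 -0.0918  0.2996] F [ 0.48 -0.45 -0.25] T [ 0.118 -0.177  0.006] open 0.091670576251259
```

View pics/wk1.png

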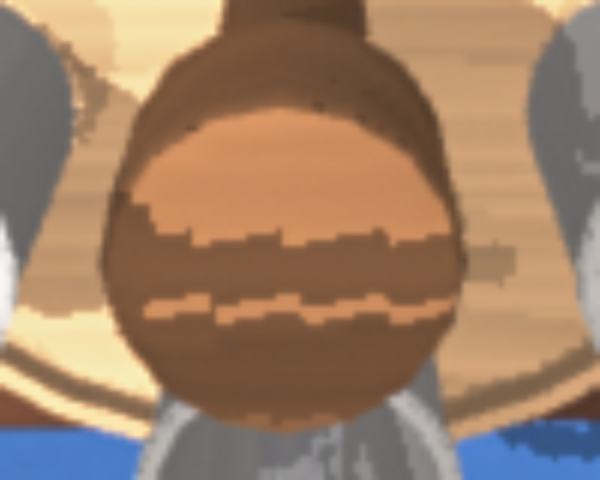

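View pics/sk.png

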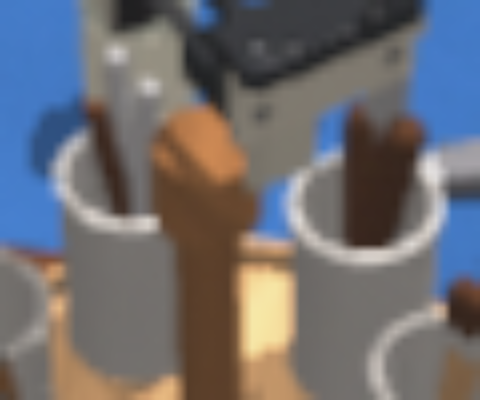

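Run:
```python
import pickle,numpy as np
from h import *
from scipy.optimize import least_squares
a=pickle.load(open("wrist1.pkl","rb"));b=pickle.load(open("wrist2.pkl","rb"))
obs=[(a,(249.2,220.8)),(b,(246.9,224.4))]
for sk in (1e9,4):
  def r(q):
    o=[]
    for c,u in obs: o+=list(proj(c,[q[0],q[1],.25])[0]+q[2:]-u)
    return np.r_[o,q[2:]/sk, ((q[:2]-[.5695,-.093])/.0012 if sk<1e8 else [0,0])]
  print(least_squares(r,[.5695,-.093,0,0],x_scale=[.01,.01,1,1]).x)
for c,u in obs: print(onz(c,u,.25), c["extrinsics"][:2,:3].round(2))
```

```text
[ 0.56714288 -0.09535414  0.35733231 -1.59062925]
[ 0.56828412 -0.09404584 -1.15025993 -3.0790598 ]
[ 0.56596287 -0.09570434  0.25      ] [[-0.48  0.88  0.  ]
 [-0.84 -0.45 -0.31]]
[ 0.56602872 -0.09481001  0.25      ] [[ 0.24  0.97  0.  ]
 [-0.92  0.23 -0.31]]
```

```bash
python3 go.py 0.568 -0.094 0.243
```

```text
d tool [-0.0015  0.0566 -0.0027] y axis [-0.002   0.0018 -1.    ] yaw -13.95
t 3.4 q [-2.930e-01  4.120e-01  1.286e+00  1.000e-03  1.446e+00 -1.620e+00] p [ 0.5703 -0.0918  0.2996] F [ 0.48 -0.45 -0.25] T [ 0.118 -0.177  0.006] open 0.091670576251259
```

Call:
send_rows --motion '[[[-0.0015, 0.008, -0.0027, 0], [-0.0015, 0.018, -0.0027, 0], [-0.0015, 0.028, -0.0027, 0], [-0.0015, 0.038, -0.0027, 0], [-0.0015, 0.047, -0.0027, 0], [-0.0015, 0.053, -0.0027, 0], [-0.0015, 0.0565, -0.0027, 0], [-0.0015, 0.0565, -0.0027, 0]]]'

```text
time: 4.2
tool_pos: [0.5679, -0.0939, 0.2427]
tool_rot: [-1.57, 0.003, -0.244]
contact_force: [-0.7, -0.7, 0.3]
opening: 0.0919
```

```bash
python3 go.py 0.568 -0.094 0.243
python3 - <<'E'
from cell import read_camera
import cv2, pickle
for n in ["wrist","side"]:
    c=read_camera(n)
    cv2.imwrite(f"pics/{n}3.png",c["frame"][:,:,::-1])
cv2.imwrite("pics/side3z.png",cv2.resize(c["frame"][80:240,170:330,::-1],None,fx=3.5,fy=3.5))
E
```

```text
d tool [ 0.0001 -0.0003 -0.    ] y axis [-0.0027  0.002  -1.    ] yaw -13.95
t 4.2 q [-2.980e-01  4.440e-01  1.392e+00  1.000e-03  1.309e+00 -1.625e+00] p [ 0.5679 -0.0939  0.2427] F [-0.66 -0.74  0.29] T [ 0.067 -0.146 -0.074] open 0.09193814618568691
```

View pics/wrist3.png

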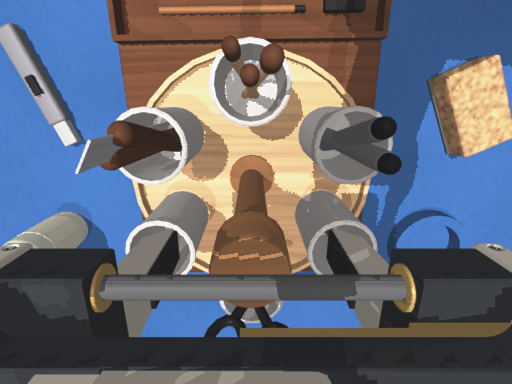

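View pics/side3z.png

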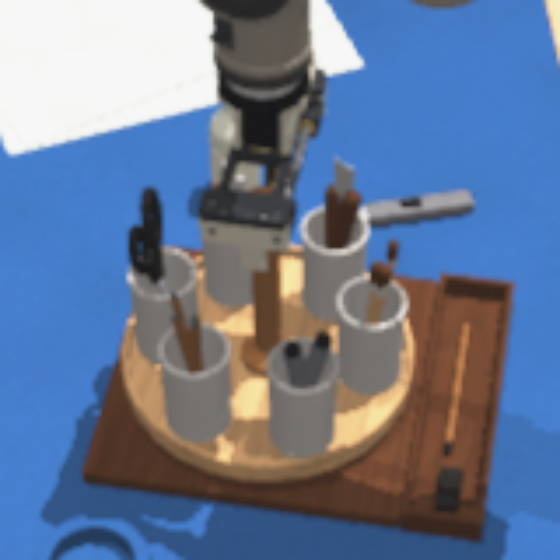

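The knob is centred between the pads and everything stands clear, so I close gently.

Call:
send_rows --motion '[[[0, 0, 0, 0], [0, 0, 0, 0], [0, 0, 0, 0], [0, 0, 0, 0], [0, 0, 0, 0]]]' --gripper 0.3 --grip_force 12

```text
time: 4.8
tool_pos: [0.5682, -0.094, 0.2435]
tool_rot: [-1.57, 0.002, -0.243]
contact_force: [0.5, 0.9, -0.2]
opening: 0.0562
```

```bash
python3 go.py 0.568 -0.094 0.243
```

```text
d tool [-0.0002  0.0005 -0.    ] y axis [-0.0012  0.0015 -1.    ] yaw -13.95
t 4.8 q [-2.980e-01  4.430e-01  1.391e+00  1.000e-03  1.309e+00 -1.625e+00] p [ 0.5682 -0.094   0.2435] F [ 0.55  0.93 -0.15] T [ 0.069 -0.145 -0.023] open 0.05623549893610353
```

Call:
send_rows --motion '[[[0, 0, 0, 0], [0, 0, 0, 0], [0, 0, 0, 0], [0, 0, 0, 0], [0, 0, 0, 0]]]'

```text
time: 5.3
tool_pos: [0.5679, -0.0954, 0.2435]
tool_rot: [-1.572, 0.002, -0.244]
contact_force: [-0.9, -4.7, -0.2]
opening: 0.0438
```

```bash
python3 go.py 0.568 -0.094 0.243
```

```text
d tool [-0.0002  0.0005  0.0014] y axis [-2.1e-03 -8.0e-04 -1.0e+00] yaw -13.98
t 5.3 q [-2.990e-01  4.430e-01  1.391e+00 -1.000e-03  1.309e+00 -1.625e+00] p [ 0.5679 -0.0954  0.2435] F [-0.91 -4.73 -0.24] T [-0.751  0.077  0.045] open 0.04376849845280876
```

Call:
send_rows --motion '[[[0, 0, -0.0005, 0], [0, 0, -0.0005, 1], [0, 0, -0.0005, 3], [0, 0, -0.0005, 6], [0, 0, -0.0005, 10], [0, 0, -0.0005, 13], [0, 0, -0.0005, 15], [0, 0, -0.0005, 15]]]' --grip_force 20

```text
time: 6.1
tool_pos: [0.5679, -0.0953, 0.2435]
tool_rot: [-1.572, 0.002, -0.506]
contact_force: [0.6, 2.6, 0.2]
opening: 0.0435
```

```bash
python3 go.py 0.568 -0.0955 0.243
python3 - <<'E'
from cell import read_camera
import cv2, pickle
for n in ["side"]:
    c=read_camera(n)
cv2.imwrite("pics/side4z.png",cv2.resize(c["frame"][80:240,170:330,::-1],None,fx=3.5,fy=3.5))
E
```

```text
d tool [ 0.0002  0.0005 -0.0001] y axis [-0.0018 -0.     -1.    ] yaw -29.01
t 6.1 q [-2.990e-01  4.430e-01  1.391e+00 -1.000e-03  1.309e+00 -1.363e+00] p [ 0.5679 -0.0953  0.2435] F [0.61 2.62 0.22] T [ 0.489 -0.337  0.039] open 0.04345641851112515
```

View pics/side4z.png

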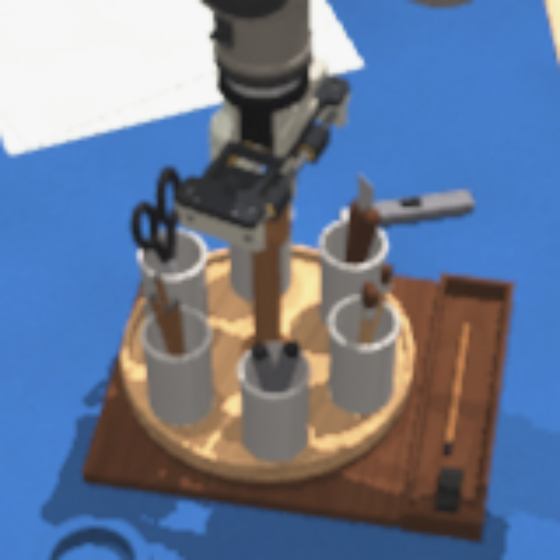

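The tray follows the grip. The scissors moved clockwise and the forces are small, so I continue.

Call:
send_rows --motion '[[[0, 0, 0, 2], [0, 0, 0, 6], [0, 0, 0, 11], [0, 0, 0, 17], [0, 0, 0, 23], [0, 0, 0, 29], [0, 0, 0, 34], [0, 0, 0, 36]]]'

```text
time: 6.95
tool_pos: [0.5681, -0.0951, 0.2435]
tool_rot: [-1.572, 0.001, -1.136]
contact_force: [1.4, 2.3, -1.2]
opening: 0.0439
```

```bash
python3 go.py 0.568 -0.0955 0.243
```

```text
d tool [ 0.0003  0.0005 -0.0003] y axis [-1.3e-03  2.0e-04 -1.0e+00] yaw -65.06
t 6.95 q [-0.299  0.443  1.391 -0.     1.309 -0.734] p [ 0.5681 -0.0951  0.2435] F [ 1.38  2.31 -1.21] T [ 0.33  -0.353 -0.081] open 0.04394005129920333
```

Call:
send_rows --motion '[[[0, 0, 0, 2], [0, 0, 0, 6], [0, 0, 0, 12], [0, 0, 0, 18], [0, 0, 0, 24], [0, 0, 0, 30], [0, 0, 0, 36], [0, 0, 0, 40]]]'

```text
time: 7.75
tool_pos: [0.5684, -0.0951, 0.2435]
tool_rot: [-1.571, 0.0, -1.837]
contact_force: [2.5, 1.4, -1.1]
opening: 0.0436
```

```bash
python3 go.py 0.568 -0.0955 0.243
```

```text
d tool [ 0.0005  0.0005 -0.0003] y axis [-5.e-04  2.e-04 -1.e+00] yaw -105.24
t 7.75 q [-0.299  0.443  1.391  0.     1.308 -0.033] p [ 0.5684 -0.0951  0.2435] F [ 2.52  1.43 -1.14] T [ 0.198 -0.346  0.036] open 0.04362095007281034
```

Forces are under 3 N. I turn on and stop a little short so I can measure.

Call:
send_rows --motion '[[[0, 0, 0, 2], [0, 0, 0, 6], [0, 0, 0, 12], [0, 0, 0, 18], [0, 0, 0, 24], [0, 0, 0, 30], [0, 0, 0, 36], [0, 0, 0, 40]]]'

```text
time: 8.55
tool_pos: [0.5687, -0.0953, 0.2435]
tool_rot: [-1.571, -0.0, -2.538]
contact_force: [2.3, 0.5, -0.2]
opening: 0.0438
```

Call:
send_rows --motion '[[[0, 0, 0, 2], [0, 0, 0, 6], [0, 0, 0, 12], [0, 0, 0, 18], [0, 0, 0, 24], [0, 0, 0, 30], [0, 0, 0, 34], [0, 0, 0, 36]]]'

```text
time: 9.35
tool_pos: [0.5688, -0.0956, 0.2435]
tool_rot: [-1.57, 0.0, 3.115]
contact_force: [0.3, -0.2, -0.4]
opening: 0.0435
```

```bash
python3 go.py 0.568 -0.0955 0.243
python3 - <<'E'
from cell import read_camera
import cv2, pickle
d={}
for n in ["top","side","wrist"]:
    c=read_camera(n);d[n]=c
    cv2.imwrite(f"pics/{n}5.png",c["frame"][:,:,::-1])
pickle.dump(d,open("c5.pkl","wb"))
cv2.imwrite("pics/side5z.png",cv2.resize(d["side"]["frame"][80:240,170:330,::-1],None,fx=3.5,fy=3.5,interpolation=cv2.INTER_CUBIC))
cv2.imwrite("pics/top5z.png",cv2.resize(d["top"]["frame"][130:310,220:380,::-1],None,fx=3.3,fy=3.3,interpolation=cv2.INTER_CUBIC))
E
```

```text
d tool [ 0.0008  0.0005 -0.0001] y axis [ 2.e-04 -6.e-04 -1.e+00] yaw 178.47
t 9.35 q [-0.299  0.443  1.391 -0.     1.307  1.298] p [ 0.5688 -0.0956  0.2435] F [ 0.35 -0.21 -0.38] T [ 0.227 -0.151 -0.054] open 0.04349785146429032
```

View pics/side5z.png

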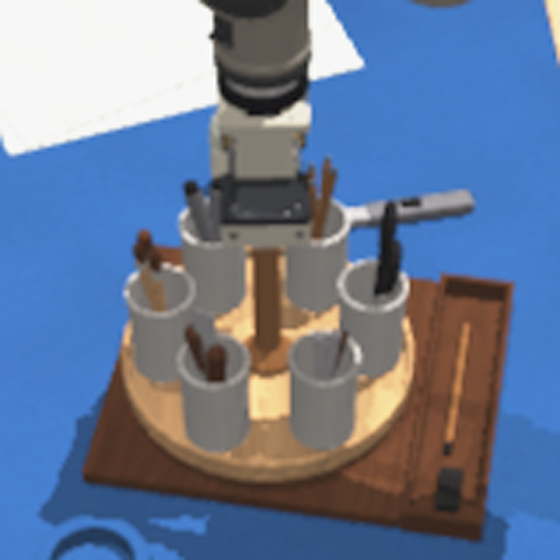

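View pics/top5z.png

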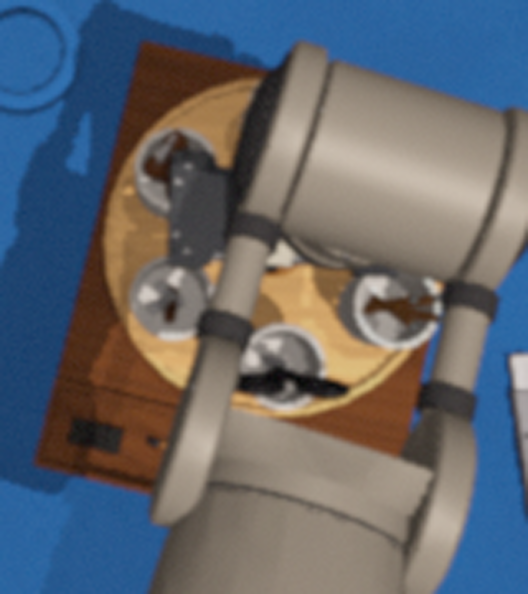

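View pics/wrist5.png

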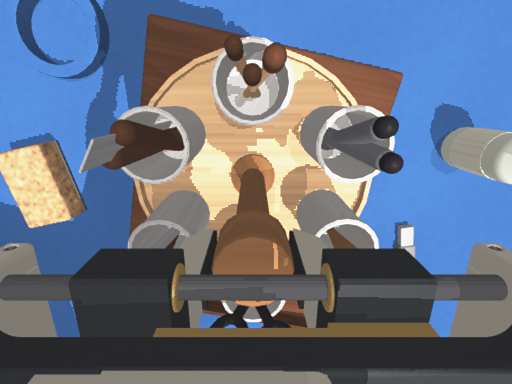

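Run:
```python
import pickle,cv2,numpy as np
from h import *
d=pickle.load(open("c5.pkl","rb"))
c=d["wrist"]
f=c["frame"]
h=cv2.cvtColor(f,cv2.COLOR_RGB2HSV)
blue=((h[...,0]>100)&(h[...,0]<130)&(h[...,1]>100)).astype(np.uint8)
# back edge: for columns find first non blue below top
E=[]
for u in list(range(165,215))+list(range(300,395)):
    col=blue[:75,u]; nb=np.nonzero(col==0)[0]
    if len(nb): E.append((u,nb[0]-.5))
E=np.array(E,float)
vx,vy,x0,y0=cv2.fitLine(E.astype(np.float32),cv2.DIST_HUBER,0,.01,.01).ravel()
r=(E[:,0]-x0)*vy-(E[:,1]-y0)*vx; print("rms",r.std())
a=onz(c,(x0-100*vx,y0-100*vy),.018);b=onz(c,(x0+100*vx,y0+100*vy),.018)
ang=np.degrees(np.arctan2(*(b-a)[[1,0]])); print("edge",ang, "front cand",ang+90,ang-90)
# opposite jar mouth + axis
cv2.imwrite("pics/wj.png",cv2.resize(f[20:190,190:310,::-1],None,fx=3.5,fy=3.5,interpolation=cv2.INTER_CUBIC))
for ax in [(.5688,-.0956),(.5695,-.093)]:
  for th in (178.65,):
    t=np.radians(th+np.arange(6)*60)
    P=np.c_[ax[0]+.098*np.cos(t),ax[1]+.098*np.sin(t),np.full(6,.14)]
    print(proj(c,P).round(1).tolist(),proj(d["side"],P).round(1).tolist(), proj(c,[*ax,.04]))
s=d["side"]
```

```text
rms 0.28092644460419947
edge -103.24337341150026 front cand -13.243373411500258 -193.24337341150027
[[252.7, 293.6], [343.6, 249.2], [355.3, 143.7], [252.6, 80.1], [150.0, 143.8], [161.7, 249.4]] [[275.5, 161.1], [259.2, 142.6], [229.7, 143.3], [214.5, 162.6], [229.9, 182.5], [261.5, 181.7]] [[252.56558112 172.51594359]]
[[250.1, 293.0], [340.9, 248.6], [352.2, 142.9], [249.2, 79.2], [146.7, 143.1], [158.8, 248.8]] [[275.3, 161.7], [259.0, 143.2], [229.5, 143.9], [214.3, 163.2], [229.7, 183.1], [261.3, 182.3]] [[250.4071842  172.00456322]]
```

View pics/wj.png

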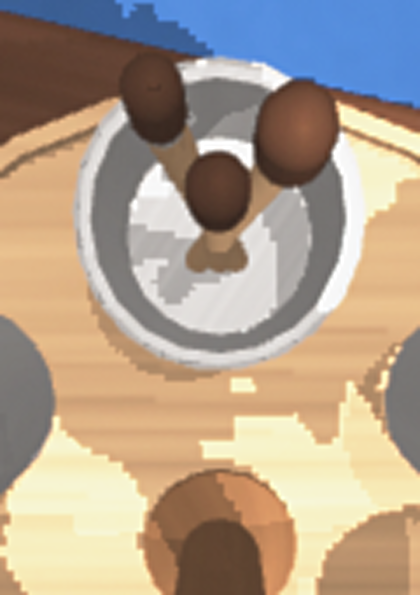

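The wrist view gives the front at 166.8° (top view 167.0°) and the scissors jar at 178.6°. That leaves 11.7° clockwise, after which I grip more firmly.

Call:
send_rows --motion '[[[0, 0, 0, 1], [0, 0, 0, 3.5], [0, 0, 0, 6.5], [0, 0, 0, 9.5], [0, 0, 0, 11], [0, 0, 0, 11.7], [0, 0, 0, 11.7], [0, 0, 0, 11.7]]]'

```text
time: 10.3
tool_pos: [0.5688, -0.0956, 0.2435]
tool_rot: [-1.57, 0.0, 2.914]
contact_force: [-0.1, -0.6, 0.2]
opening: 0.0433
```

Call:
send_rows --motion '[[[0, 0, 0, 0], [0, 0, 0, 0], [0, 0, 0, 0], [0, 0, 0, 0], [0, 0, 0, 0]]]' --gripper 0.3 --grip_force 35

```text
time: 10.8
tool_pos: [0.5688, -0.0957, 0.2435]
tool_rot: [-1.57, 0.0, 2.914]
contact_force: [0.4, -1.1, -0.6]
opening: 0.0432
```

```bash
python3 go.py 0.568 -0.0955 0.243
python3 - <<'E'
from cell import read_camera,sensors
import cv2, pickle,numpy as np
from h import *
d={}
for n in ["top","side","wrist"]:
    c=read_camera(n);d[n]=c
    cv2.imwrite(f"pics/{n}6.png",c["frame"][:,:,::-1])
c=d["wrist"]; f=c["frame"]
for th in (165.9,166.9,167.9):
    t=np.radians(th+180); print(th,proj(c,[.5688+.098*np.cos(t),-.0956+.098*np.sin(t),.14]),proj(c,[.5688,-.0956,.04]))
cv2.imwrite("pics/wj6.png",cv2.resize(f[20:190,190:310,::-1],None,fx=3.5,fy=3.5,interpolation=cv2.INTER_CUBIC))
h=cv2.cvtColor(f,cv2.COLOR_RGB2HSV)
blue=((h[...,0]>100)&(h[...,0]<130)&(h[...,1]>100)).astype(np.uint8)
E=[(u,nb[0]-.5) for u in list(range(165,210))+list(range(300,370)) for nb in [np.nonzero(blue[:75,u]==0)[0]] if len(nb)]
v=cv2.fitLine(np.float32(E),cv2.DIST_HUBER,0,.01,.01).ravel()
a=onz(c,v[2:]-100*v[:2],.018);b=onz(c,v[2:]+100*v[:2],.018)
print("edge",np.degrees(np.arctan2(b[1]-a[1],b[0]-a[0])),v,len(E))
cv2.imwrite("pics/side6z.png",cv2.resize(d["side"]["frame"][80:240,170:330,::-1],None,fx=3.5,fy=3.5,interpolation=cv2.INTER_CUBIC))
E
```

```text
d tool [0.0008 0.0005 0.    ] y axis [ 2.e-04 -7.e-04 -1.e+00] yaw 166.99
t 10.8 q [-2.990e-01  4.430e-01  1.391e+00 -1.000e-03  1.307e+00  1.499e+00] p [ 0.5688 -0.0957  0.2435] F [ 0.41 -1.15 -0.65] T [ 0.21  -0.151  0.075] open 0.043198330199202044
165.9 [[254.63993675  80.16957588]] [[252.22040652 172.53856557]]
166.9 [[252.42942167  80.14398626]] [[252.22040652 172.53856557]]
167.9 [[250.21877969  80.15982443]] [[252.22040652 172.53856557]]
edge -103.29227499407722 [9.999809e-01 6.178209e-03 2.589000e+02 4.000000e+01] 115
```

View pics/side6z.png

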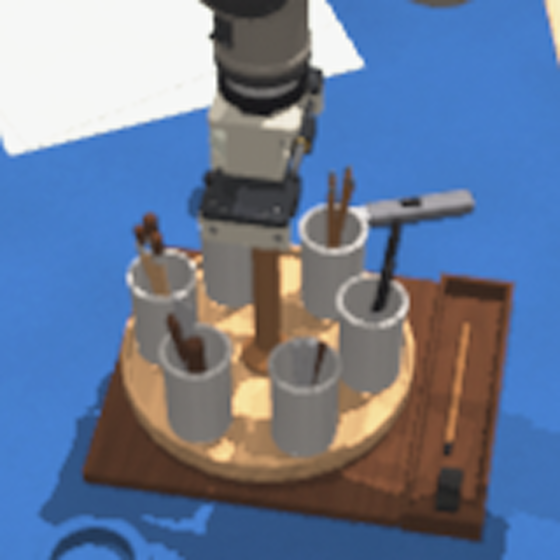

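View pics/wrist6.png

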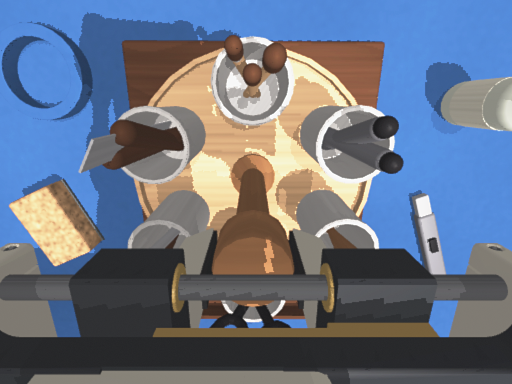

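View pics/wj6.png

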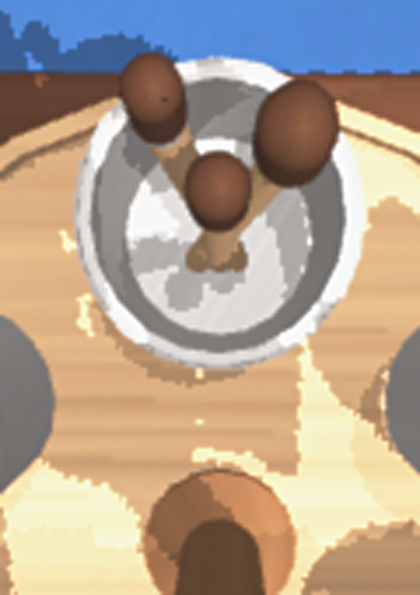

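```bash
python3 -c "
from cell import hand_in,sensors
s=sensors.observe();print(s['time'],s['opening'],s['contact_force'])
print(hand_in())"
```

```text
10.95 0.04358335002931396 [ 0.40859903 -0.88787477  0.25544788]
the job is handed in; nothing more can be done
None
```

The scissors jar now stands at the caddy's front, and the arm is still gripping the knob at 35 N, holding the caddy in place. I gripped the knob from above, turned the tray about 179° clockwise and handed the job in at 10.95 s.

- **Position:** the last pictures put the scissors jar at about 166.9°. The caddy's front measured 166.7° from the wrist camera and 167.0° from the top camera, so the jar is square to within about 0.3°.
- **Grip:** the tray did not slip in the fingers. The opening was steady at about 43.5 mm and the wrist force about 1 N at the end. The highest reading during the job was about 5 N, while closing on the knob.
- **Surroundings:** the fingers touched only the knob, not the scissors, and I saw no change in the things around the caddy.
- **Disagreement:** the first camera estimates of the turning axis differed by about 3 mm. The gripper centred itself on the knob as it closed, ending up about 1.5 mm from where I had aimed.

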